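# Pack the kiln posts into their crate by length

### The arm

A 6-joint arm with a two-finger parallel gripper is mounted at the origin on the work surface; the furniture and walls round the work are solid. World frame = base frame: x ahead of the robot, y to its left, z up, the work surface at z = 0. Lengths are in m, angles in rad, forces in N, time in s.
With the tool pointing down it reaches from about 0.35 to 0.775 m from the base axis. Payload 5.5 kg.
Tool frame: the origin (TCP) lies between the finger pads; the fingertips stand 8 mm ahead of it and the grasp point (between the pads) lies 11 mm behind it; z points along the fingers, y is the line along which they close (so a half turn about z gives the same grasp; the last joint's range is limited). The gripper opens to 85 mm and grips with 20 to 120 N. Pads are 22 mm wide; open, the fingers measure 114 mm over their backs; the gripper's body (76 mm by 85 mm) begins 54 mm behind the grasp point. The pads swing forward as they close: fully open they stand 13 mm farther back than shut.
Start: joints at [-1.475, 0.313, 0.046, 1.304, 0, 1.431], TCP at [0.134, -0.559, 0.239] pointing down, gripper open.
Joint ranges: [-2.76, 2.76], [-0.86, 1.69], [-1.03, 1.26], [-2.2, 2.34], [-1.47, 1.5], [-3.14, 3.14]. Speed limits (rad/s): [2.57, 2.57, 3.14, 3.14, 3.14, 3.14].

### API

Orientations are given as a unit quaternion [w, x, y, z].
In Python, from workcell import env gives the robot as it stands.
- The arm moves only by the tool move_arm, never from a script. Its argument "moves" is one flat list of numbers, 5 for each row, row after row: the shift along the world's x, y, z in m, then the turn about the world's z in rad, then the finger opening in m, from 0 to 0.0854. A call has 1 to 12 rows; each row is the pose to reach, as a shift and turn from the pose commanded when the call began; what a row does not reach only later rows make up. A row lasts 1/12 s, in which the tool goes at most 41.7 mm and 7.16 degrees, less where a joint would pass 70% of its speed; a pose out of reach is approached as far as the arm can. A call with a gripper value outside its range is refused whole. The fingers move at their own pace and stop on an object; "newtons" is the grip in N (left out, the last holds). Time passes only in rows, so rows that repeat a pose let the fingers close. It gives the time, the measured TCP pose, the force, the opening and the grip force at its end, in the units of the state.
- env.get_state(): the state, without advancing time (a new reading comes with each control period).
- env.read_camera(name): name is "scene" or "top" or "wrist"; returns a dict with "pixels" (420x560x3 uint8, red, green, blue), "camera_matrix" (3x3 intrinsics, pixels), "rvec" (rotation vector, rad) and "tvec" (3), from world to camera coordinates, as OpenCV has them. Camera axes: x right, y down, z forward; pixel columns grow to the right and rows downward; lengths in m; the calibration is good to about 2 mm. A picture is of the moment at which its call begins. There is no depth.
- env.hand_in(): hands the job in; it is judged then, once.
The state is a dict: "clock": time; "joint_pos": joint angles; "qvel": joint speeds; "tau": joint torques, N m; "tcp_pos": TCP position; "orientation": TCP orientation; "wrist_force": force on the tool from outside, world axes, zero at the start; "ft_torque": the same for the moment, N m; "finger_gap": finger opening in m; "grip_force": force on a finger pad.
Only numpy, scipy, OpenCV 4.12 (cv2) and the standard library are available. Lean on these libraries where they do the work, as an engineer would, in place of code of your own. Each camera call takes 0.05 s, during which the arm holds its last target. There are 200 camera calls.

### The job

Pack the three kiln posts from the table into the plywood crate beside the three that are in it, upright and sorted by length: the tall ones fill the deep row and the short ones the shallow row, each standing right down on the floor so that all six tops come out level. One tall post has fallen over, and the rows leave no room for a tilted gripper, so stand it up on the table, let go and take it again from above; leave the other things on the table where they are.

Things in the scene. Friction and masses are not known exactly. Their poses are not given: they have to be found in the camera images.
- crate: fixed open plywood crate, 149 mm along its x, 141 mm along its y, rim 88 mm high; origin at the centre of its underside. Two straight rows run along its x, each 129 mm long and 45 mm wide, for three upright posts side by side. Outer walls 10 mm, solid land of 31 mm between the rows, both at rim height. Posts in their own row stand 20 mm above the rim.
- deep_row (a point): centre of the deep row's floor: y = -38 mm in the crate's frame, 8 mm above the crate's underside; axes as the crate's
- shallow_row (a point): centre of the shallow row's floor: y = +38 mm in the crate's frame, 38 mm above the crate's underside; axes as the crate's
- post_tall_1: square fired-clay kiln post, plain off-white, 40 x 40 mm, 100 mm long, edges rounded 3.5 mm, an 18 mm hole along it (0.2 kg). Origin at its middle; z along its length (either end may be up). Stands in the crate already, near the +x end of the deep row.
- post_tall_2: square fired-clay kiln post, plain off-white, 40 x 40 mm, 100 mm long, edges rounded 3.5 mm, an 18 mm hole along it (0.2 kg). Origin at its middle; z along its length (either end may be up). Stands upright on the table.
- post_tall_3: square fired-clay kiln post, plain off-white, 40 x 40 mm, 100 mm long, edges rounded 3.5 mm, an 18 mm hole along it (0.2 kg). Origin at its middle; z along its length (either end may be up). Lies on its side on the table.
- post_short_1: square fired-clay kiln post, plain off-white, 40 x 40 mm, 70 mm long, edges rounded 3.5 mm, an 18 mm hole along it (0.14 kg). Origin at its middle; z along its length (either end may be up). Stands in the crate already, near the -x end of the shallow row.
- post_short_2: square fired-clay kiln post, plain off-white, 40 x 40 mm, 70 mm long, edges rounded 3.5 mm, an 18 mm hole along it (0.14 kg). Origin at its middle; z along its length (either end may be up). Stands in the crate already, near the +x end of the shallow row.
- post_short_3: square fired-clay kiln post, plain off-white, 40 x 40 mm, 70 mm long, edges rounded 3.5 mm, an 18 mm hole along it (0.14 kg). Origin at its middle; z along its length (either end may be up). Stands upright on the table.
- glaze_pot: bystander: white plastic pot with lid, 60 mm across, 86 mm high, loose; origin under its centre
- clay_ball: bystander: lump of clay 52 x 59 x 37 mm, loose; origin under its centre
- dome: bystander: white glazed dome 52 mm across, 21 mm high, loose; origin under its centre
- clay_star: bystander: flat clay star 49 mm across, 8 mm high, loose; origin under its centre
- clay_lump: bystander: small lump of clay 43 x 34 x 22 mm, loose; origin under its centre
Things that resemble listed ones, but are neither listed nor needed, are in the scene too. Leave any green or orange look-alike of the post_short_1 alone.

How it is judged:
On the way:
1. the fallen tall post stands upright on the table, let go, before it is packed (height (world z) of post_tall_3 between 0.045 and 0.055 m and angle between the z axis of post_tall_3 and the z axis of crate, either way round below 0.1 rad and horizontal distance between post_tall_3 and crate above 0.09 m and contact force between post_tall_3 and the fingers below 0.1 N), for 0.2 s.
At the end, for the whole second after the job is handed in: All three tall posts stand in the deep row and all three short posts in the shallow row: upright within 0.12 rad of the crate's z, feet on the row's floor (height within 5 mm), centres within 8 mm of the row's centre line and 50 mm of its middle, at rest (x of post_tall_1 in the frame of crate between -0.05 and 0.05 m and y of post_tall_1 in the frame of crate between -0.046 and -0.03 m and z of post_tall_1 in the frame of crate between 0.053 and 0.063 m and angle between the z axis of each of post_tall_1, post_tall_2, post_tall_3, post_short_1, post_short_2, post_short_3 and the z axis of crate, either way round below 0.12 rad and linear speed of each of post_tall_1, post_tall_2, post_tall_3, post_short_1, post_short_2, post_short_3 below 0.02 m/s and x of post_tall_2 in the frame of crate between -0.05 and 0.05 m and y of post_tall_2 in the frame of crate between -0.046 and -0.03 m and z of post_tall_2 in the frame of crate between 0.053 and 0.063 m and x of post_tall_3 in the frame of crate between -0.05 and 0.05 m and y of post_tall_3 in the frame of crate between -0.046 and -0.03 m and z of post_tall_3 in the frame of crate between 0.053 and 0.063 m and x of post_short_1 in the frame of crate between -0.05 and 0.05 m and y of post_short_1 in the frame of crate between 0.03 and 0.046 m and z of post_short_1 in the frame of crate between 0.068 and 0.078 m and x of post_short_2 in the frame of crate between -0.05 and 0.05 m and y of post_short_2 in the frame of crate between 0.03 and 0.046 m and z of post_short_2 in the frame of crate between 0.068 and 0.078 m and x of post_short_3 in the frame of crate between -0.05 and 0.05 m and y of post_short_3 in the frame of crate between 0.03 and 0.046 m and z of post_short_3 in the frame of crate between 0.068 and 0.078 m); the robot touches nothing.
It fails at once if a bystander (pot, clay ball, dome, star or clay lump) is moved more than 30 mm (distance of any of glaze_pot, clay_ball, dome, clay_star, clay_lump from where it was at the start of the episode above 0.03 m).
It also fails if it takes over 72 s, if anything falls off the work surface, if the arm or the gripper's body presses on something with over 40 N, if the wrist force passes 120 N, or if a joint passes its speed limit or range.

## Working session

There is one attempt and no reset: what is moved stays moved. The work goes in short steps, Python scripts to look and compute and a tool call to move; the robot and the scene stay as the last step left them, time stands still between calls to the robot, and variables do not carry over. Pictures are saved under pics/ and viewed, at most 10 in all, crops included, and the job is handed in when it is done.

Besides the shell and the picture viewer there is one more tool, called after "Request:" by a JSON object that holds its "op" and its "data". move_arm: Moves the arm, as the interface text tells. Its arguments: {"type":"object","properties":{"moves":{"type":"array"},"newtons":{"type":"number"}},"required":["moves"]}

```bash
mkdir -p pics
cat > h.py <<'E'
import numpy as np, cv2
from workcell import env
def cam(n):
    c=env.read_camera(n); R=cv2.Rodrigues(np.array(c['rvec'],float))[0]
    return c['pixels'],np.array(c['camera_matrix'],float),R,np.array(c['tvec'],float).reshape(3)
def back(px,z,c):
    _,K,R,t=c; d=R.T@np.linalg.inv(K)@np.array([px[0],px[1],1.]); o=-R.T@t
    return o+d*(z-o[2])/d[2]
def proj(P,c):
    _,K,R,t=c; return cv2.projectPoints(np.atleast_2d(np.array(P,float)),cv2.Rodrigues(R)[0],t,K,None)[0].reshape(-1,2)
def save(img,name): cv2.imwrite('pics/'+name,cv2.cvtColor(img,cv2.COLOR_RGB2BGR))
E
python3 - <<'E'
from h import *
import pickle
s=env.get_state();print(s)
a=cam('top');b=cam('scene')
pickle.dump((a,b),open('c0.pkl','wb'))
for n,c in (('top',a),('scene',b)):
    print(n,-c[2].T@c[3],c[1][0,0]); save(cv2.resize(c[0],(800,600),interpolation=cv2.INTER_CUBIC),n+'0.png')
E
```

```text
{'clock': 0.0, 'joint_pos': array([-1.47461097e+00,  3.14031829e-01,  4.49601633e-02,  1.30358889e+00,
        2.85522344e-06,  1.43118990e+00]), 'qvel': array([ 0.00106343, -0.00073204, -0.00019719, -0.00213723,  0.00014271,
        0.00258126]), 'tau': array([-3.64887846e-04, -4.80630469e+01,  2.98531634e+01,  1.92787702e-02,
       -1.44315582e-04, -3.24583006e-06]), 'tcp_pos': array([ 0.13426675, -0.55858928,  0.23838328]), 'orientation': array([-9.31863719e-04,  9.93057894e-01,  1.17622912e-01,  2.16623888e-05]), 'wrist_force': array([ 0.79166325, -1.34400074, -0.74863036]), 'ft_torque': array([ 0.00442366, -0.04977377, -0.02192165]), 'grip_force': 0.0, 'finger_gap': 0.08532186748246881}
top [0.42369504 0.0763659  0.98043189] 396.0679441081465
scene [0.04477418 0.91093074 0.75085512] 487.04266719690054
```

View pics/top0.png

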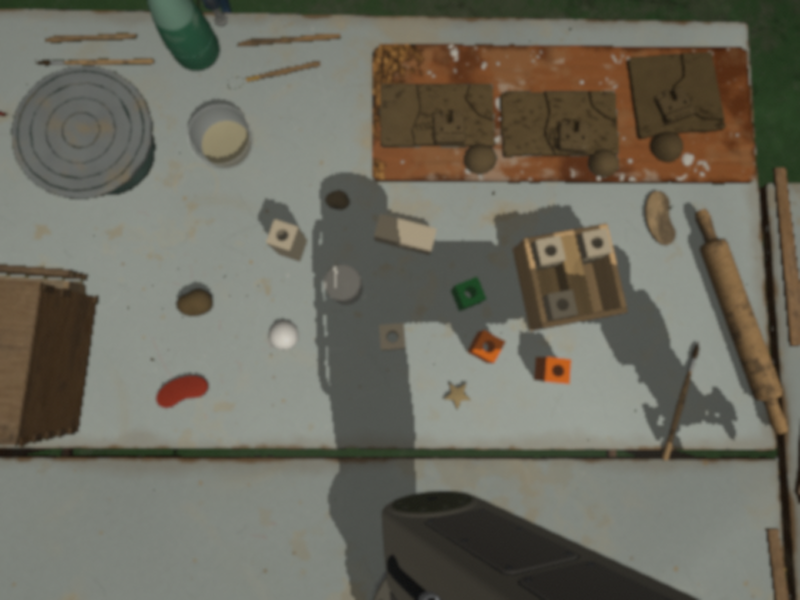

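View pics/scene0.png

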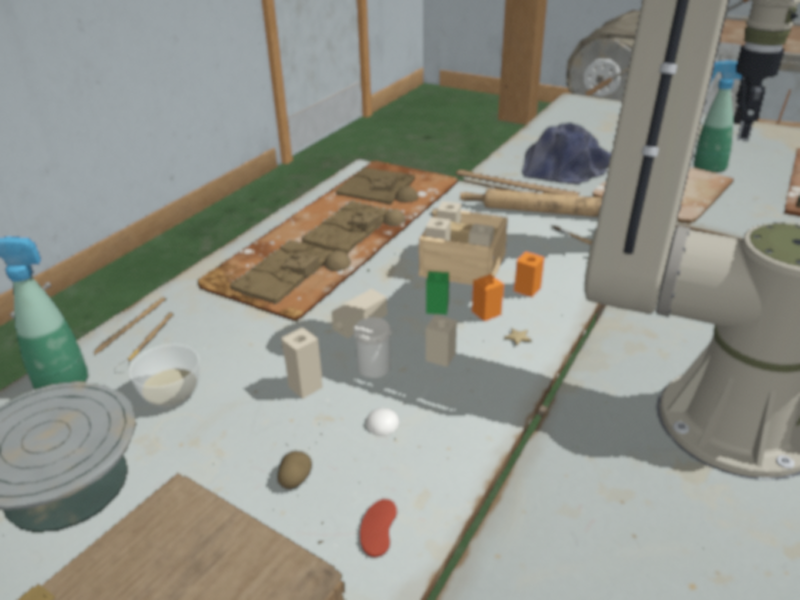

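The top view (800x600) shows these candidates:
- **Standing off-white posts:** (283,236) looks tall, and (391,336), in shadow, looks short.
- **Fallen off-white post:** (405,232).
- **Crate:** posts at (550,250) and (562,303) in the left row, which should be the shallow one. One at (597,242) in the right, deep row.
- **Look-alikes to leave:** green (469,293), orange (487,346) and (556,370).
- **Bystanders:** pot (342,283), dark lump (337,199), dome (283,334), ball (195,301), star (456,393).

The scene view puts the same standing posts at (302,362), tall, and (441,340), short. One close crop will check these choices.

Run:
```python
from h import *
import pickle
a,b=pickle.load(open('c0.pkl','rb'))
def crop(c,x,y): return cv2.resize(c[0][y:y+75,x:x+100],(400,300),interpolation=cv2.INTER_CUBIC)
g=lambda m: np.clip(255*(m/255.)**.7,0,255).astype(np.uint8)
im=np.vstack([np.hstack([crop(a,352,155),crop(a,235,125)]),np.hstack([crop(a,165,130),crop(a,230,200)])])
save(g(im),'crops.png')
for (u,v),(p,q) in {(283,236):(302,340),(391,336):(441,325)}.items():
    A=np.array([u,v])*.7;B=np.array([p,q])*.7
    for z in (.07,.1): print(z,back(A,z,a).round(3),back(B,z,b).round(3))
```

```text
0.07 [0.624 0.255 0.07 ] [0.64  0.222 0.07 ]
0.1 [0.618 0.249 0.1  ] [0.614 0.252 0.1  ]
0.07 [0.463 0.078 0.07 ] [0.461 0.079 0.07 ]
0.1 [0.461 0.078 0.1  ] [0.443 0.115 0.1  ]
```

View pics/crops.png

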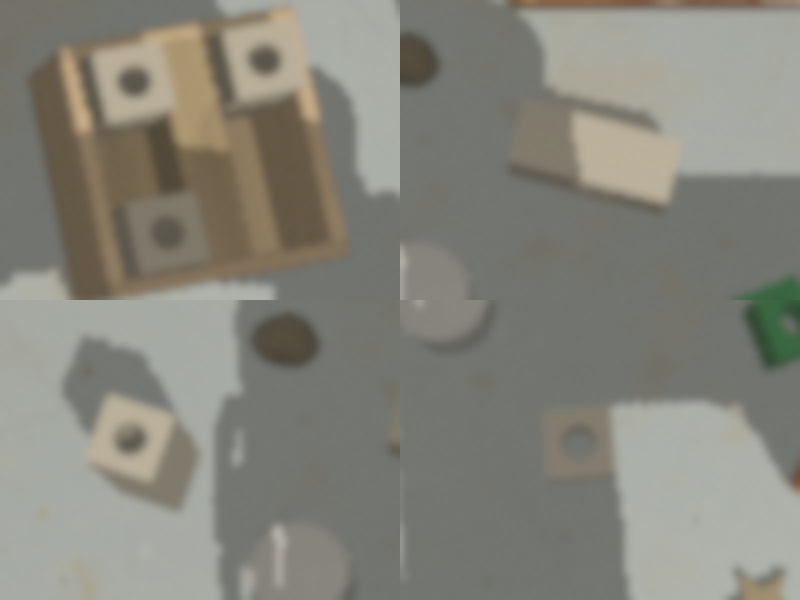

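```bash
cat > m.py <<'E'
from h import *
def rect(px,z,c):
    P=np.array([back(p,z,c)[:2] for p in px]); m=P.mean(0)
    e=np.roll(P,-1,0)-P; L=np.linalg.norm(e,axis=1); an=np.degrees(np.arctan2(e[:,1],e[:,0]))
    return m.round(4),(L*1000).round(),an.round(1)
E
python3 - <<'E'
from m import *
import pickle
a,b=pickle.load(open('c0.pkl','rb'))
def f(n,pts,ox,oy,px,py,z):
    p=[(ox+(x-px)/4-.4,oy+(y-py)/4-.4) for x,y in pts]
    print(n,rect(p,z,a) if len(p)>1 else back(p[0],z,a).round(4))
f('tall2',[(113,393),(175,418),(153,482),(87,457)],165,130,0,300,.1)
f('h',[(130,438)],165,130,0,300,.1)
f('short3',[(543,408),(612,404),(614,474),(546,480)],230,200,400,300,.07)
f('h',[(579,442)],230,200,400,300,.07)
f('fallen',[(519,100),(681,138),(667,203),(509,163)],235,125,400,0,.04)
f('crate',[(58,45),(290,8),(348,248),(110,293)],352,155,0,0,.088)
for n,p in (('s+',(134,82)),('s-',(168,233)),('t+',(265,60))): f(n,[p],352,155,0,0,.108)
for n,pt,z in (('pot',(342,283),.086),('lump',(337,199),.02),('dome',(283,334),.02)): print(n,back(np.array(pt)*.7,z,a).round(3))
E
```

```text
tall2 (array([0.6207, 0.2505]), array([38., 39., 40., 39.]), array([-111.7,  162.9,   69.5,  -19.9]))
h [0.6203 0.2517 0.1   ]
short3 (array([0.4631, 0.0764]), array([40., 40., 39., 41.]), array([ -86.3, -178.1,   95.3,    3. ]))
h [0.4628 0.0763 0.07  ]
fallen (array([0.6401, 0.0564]), array([101.,  41.,  98.,  39.]), array([-102.9,  168. ,   76.1,   -8.2]))
crate (array([ 0.5637, -0.2158]), array([138., 142., 140., 145.]), array([ -80.3, -168.6,  101. ,   10.6]))
s+ [ 0.5974 -0.172   0.108 ]
s- [ 0.5122 -0.1889  0.108 ]
t+ [ 0.6108 -0.2468  0.108 ]
pot [0.546 0.156 0.086]
lump [0.702 0.174 0.02 ]
dome [0.467 0.26  0.02 ]
```

Triangulation confirms the heights: 100 mm for the left standing post and 70 mm for the shadowed one. The side lengths also match at 39–41 mm. Next I move to the −y end of the fallen post.

Request:
{"op": "move_arm", "data": {"moves": [0.497, 0.575, -0.06, 1.117, 0.07, 0.497, 0.575, -0.06, 1.117, 0.07, 0.497, 0.575, -0.06, 1.117, 0.07, 0.497, 0.575, -0.06, 1.117, 0.07, 0.497, 0.575, -0.06, 1.117, 0.07, 0.497, 0.575, -0.06, 1.117, 0.07, 0.497, 0.575, -0.06, 1.117, 0.07, 0.497, 0.575, -0.06, 1.117, 0.07, 0.497, 0.575, -0.06, 1.117, 0.07, 0.497, 0.575, -0.06, 1.117, 0.07, 0.497, 0.575, -0.06, 1.117, 0.07, 0.497, 0.575, -0.06, 1.117, 0.07], "newtons": 20}}

```text
clock: 1.1
tcp_pos: [0.461, -0.18, 0.1997]
orientation: [-0.0, 0.78, 0.626, -0.0]
wrist_force: [0.5, -1.4, -0.0]
finger_gap: 0.0698
grip_force: 0.0
```

Request:
{"op": "move_arm", "data": {"moves": [0.165, 0.19, -0.1, 0, 0.07, 0.165, 0.19, -0.1, 0, 0.07, 0.165, 0.19, -0.1, 0, 0.07, 0.165, 0.19, -0.1, 0, 0.07, 0.165, 0.19, -0.1, 0, 0.07, 0.165, 0.19, -0.1, 0, 0.07, 0.165, 0.19, -0.1, 0, 0.07, 0.165, 0.19, -0.1, 0, 0.07, 0.165, 0.19, -0.1, 0, 0.07, 0.165, 0.19, -0.1, 0, 0.07]}}

```text
clock: 1.93
tcp_pos: [0.6246, 0.0077, 0.0997]
orientation: [-0.0, 0.78, 0.626, -0.001]
wrist_force: [0.6, -0.8, -0.0]
finger_gap: 0.07
grip_force: 0.0
```

Run:
```python
from h import *
import pickle
s=env.get_state();print(s['tcp_pos'].round(4),s['orientation'].round(4),s['joint_pos'].round(2))
w=cam('wrist');pickle.dump(w,open('w1.pkl','wb'))
print(-w[2].T@w[3]); save(cv2.resize(w[0],(800,600)),'w1.png')
c=np.array([.640,.0565,.04]);u=np.array([.216,.976,0]);n=np.array([-.976,.216,0])
print((proj([c+i*u*.05+j*n*.02 for i in(-1,1) for j in(-1,1)],w)/.7).round())
```

```text
[0.6246 0.0077 0.0997] [-3.000e-04  7.798e-01  6.260e-01 -6.000e-04] [-0.12  0.48 -0.05  1.04 -0.    1.67]
[0.6418958  0.08759343 0.23373667]
[[456. 329.]
 [359. 329.]
 [466.  66.]
 [352.  66.]]
```

View pics/w1.png

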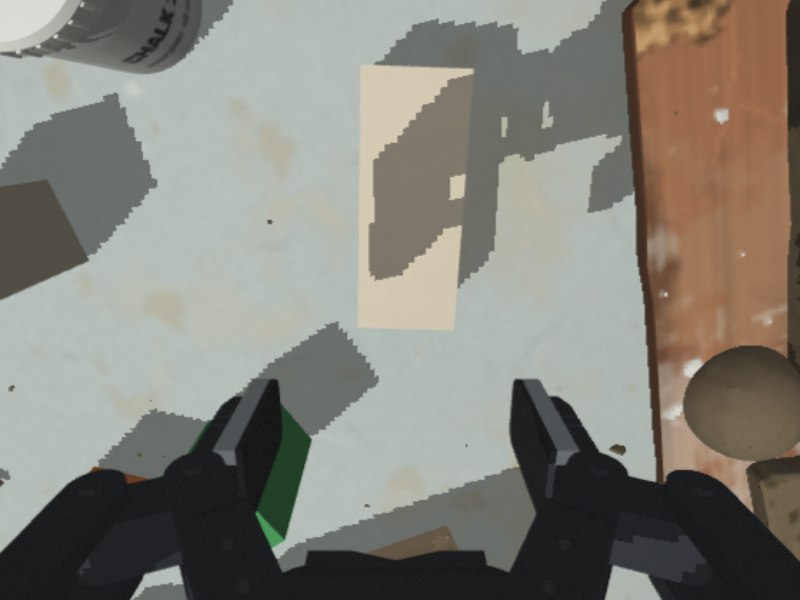

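The wrist view shows the fallen post's top face with corners (361,65), (473,68), (454,331) and (358,328), about 8 px or less from the prediction.

Run:
```python
from m import *
import pickle
w=pickle.load(open('w1.pkl','rb'))
print(rect(np.array([(361,65),(473,68),(454,331),(358,328)])*.7,.04,w))
```

```text
(array([0.641 , 0.0562]), array([ 39., 100.,  40., 100.]), array([ -14. , -104.3,  165.5,   75.5]))
```

Request:
{"op": "move_arm", "data": {"moves": [0.006, 0.008, -0.03, -0.033, 0.07, 0.006, 0.008, -0.06, -0.033, 0.07, 0.006, 0.008, -0.088, -0.033, 0.07, 0.006, 0.008, -0.088, -0.033, 0.07, 0.006, 0.008, -0.088, -0.033, 0.03, 0.006, 0.008, -0.088, -0.033, 0.03, 0.006, 0.008, -0.088, -0.033, 0.03, 0.006, 0.008, -0.088, -0.033, 0.03, 0.006, 0.008, -0.088, -0.033, 0.03, 0.006, 0.008, -0.088, -0.033, 0.03], "newtons": 20}}

```text
clock: 2.82
tcp_pos: [0.6329, 0.0152, 0.0146]
orientation: [0.002, 0.79, 0.613, 0.001]
wrist_force: [-1.0, -2.5, 6.4]
finger_gap: 0.04
grip_force: 21.2
```

Request:
{"op": "move_arm", "data": {"moves": [0, 0.002, 0.008, 0, 0.03, 0.001, 0.005, 0.016, 0, 0.03, 0.002, 0.008, 0.023, 0, 0.03, 0.003, 0.012, 0.03, 0, 0.03, 0.004, 0.016, 0.037, 0, 0.03, 0.0055, 0.0215, 0.043, 0, 0.03, 0.0055, 0.0215, 0.043, 0, 0.03]}}

```text
clock: 3.4
tcp_pos: [0.6381, 0.0388, 0.0568]
orientation: [0.001, 0.79, 0.614, 0.001]
wrist_force: [1.0, -0.0, -3.3]
finger_gap: 0.0395
grip_force: 20.7
```

Run:
```python
from h import *
s=env.get_state();print(s['tcp_pos'].round(4),s['wrist_force'],s['ft_torque'])
c=cam('scene'); p=proj([s['tcp_pos']],c)[0].astype(int);print(p)
w=cam('wrist')
x0=p[0]-60;y0=p[1]-55
im=np.hstack([cv2.resize(c[0][y0:y0+90,x0:x0+120],(400,300),interpolation=3),cv2.resize(w[0],(400,300))]);save(im,'lift1.png')
```

```text
[0.6381 0.0388 0.0568] [ 0.9877996  -0.0217483  -3.30997618] [-0.10047938 -0.01238748  0.02222715]
[254 204]
```

View pics/lift1.png

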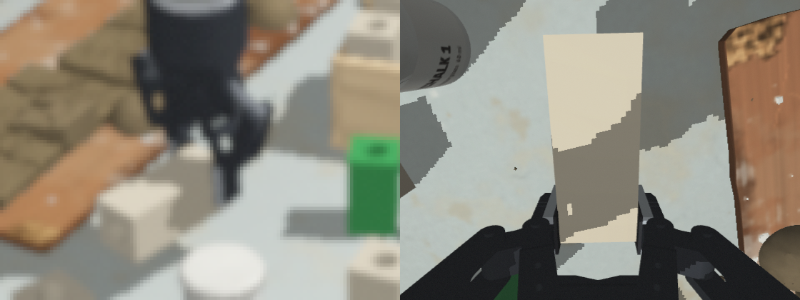

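The post came up level: near and far widths in the wrist view are 80 and 98 px, so the pads held it without pivoting. I'll try easing the grip so it swings down.

Request:
{"op": "move_arm", "data": {"moves": [0, 0, 0, 0, 0.039, 0, 0, 0, 0, 0.039, 0, 0, 0, 0, 0.0394, 0, 0, 0, 0, 0.0394, 0, 0, 0, 0, 0.0397, 0, 0, 0, 0, 0.0397], "newtons": 20}}

```text
clock: 4.0
tcp_pos: [0.6367, 0.0373, 0.0548]
orientation: [-0.0, 0.79, 0.613, -0.0]
wrist_force: [0.6, -0.3, -2.3]
finger_gap: 0.0397
grip_force: 20.1
```

Run:
```python
from h import *
s=env.get_state();print(s['tcp_pos'].round(4),s['wrist_force'],s['ft_torque'],s['finger_gap'],s['grip_force'])
w=cam('wrist'); g=w[0].astype(int); m=((g[...,0]-g[...,2]>12)&(g[...,0]>95)).astype(np.uint8)
for v in range(10,420,20):
    r=np.flatnonzero(m[v,180:400]); print(v,(r.min()+180,r.max()+180,len(r)) if len(r) else None)
```

```text
[0.6367 0.0373 0.0548] [ 0.57324295 -0.28289294 -2.2544847 ] [-0.07927753  0.00088568  0.01533282] 0.03974808540015772 20.10296679943167
10 None
30 None
50 (np.int64(200), np.int64(340), 141)
70 (np.int64(202), np.int64(339), 138)
90 (np.int64(203), np.int64(338), 136)
110 (np.int64(205), np.int64(338), 134)
130 (np.int64(207), np.int64(337), 131)
150 (np.int64(208), np.int64(336), 129)
170 (np.int64(210), np.int64(336), 127)
190 (np.int64(211), np.int64(335), 125)
210 (np.int64(199), np.int64(393), 168)
230 (np.int64(215), np.int64(394), 158)
250 (np.int64(217), np.int64(333), 117)
270 (np.int64(219), np.int64(386), 118)
290 (np.int64(220), np.int64(332), 113)
310 (np.int64(222), np.int64(332), 111)
330 (np.int64(224), np.int64(330), 107)
350 None
370 None
390 (np.int64(389), np.int64(393), 5)
410 (np.int64(390), np.int64(399), 10)
```

Request:
{"op": "move_arm", "data": {"moves": [0, 0, 0, 0, 0.0399, 0, 0, 0, 0, 0.0399, 0, 0, 0, 0, 0.0399]}}

```text
clock: 4.3
tcp_pos: [0.6368, 0.0374, 0.055]
orientation: [0.0, 0.79, 0.613, 0.0]
wrist_force: [-0.0, 0.2, -2.5]
finger_gap: 0.0397
grip_force: 12.3
```

Request:
{"op": "move_arm", "data": {"moves": [0, 0, 0, 0, 0.0401, 0, 0, 0, 0, 0.0401]}}

```text
clock: 4.47
tcp_pos: [0.6369, 0.0375, 0.0551]
orientation: [0.0, 0.79, 0.613, 0.0]
wrist_force: [-0.1, -0.1, -0.9]
finger_gap: 0.0403
grip_force: 2.2
```

```bash
cat > r.py <<'E'
from h import *
s=env.get_state();print(s['tcp_pos'].round(4),s['wrist_force'].round(2),s['ft_torque'].round(3),s['finger_gap'],s['grip_force'])
w=cam('wrist'); g=w[0].astype(int); m=((g[...,0]-g[...,2]>12)&(g[...,0]>95)).astype(np.uint8)
for v in range(10,420,40):
    r=np.flatnonzero(m[v,180:400]); print(v,(int(r.min()+180),int(r.max()+180),len(r)) if len(r) else None)
E
python3 r.py
```

```text
[0.6369 0.0375 0.0551] [-0.06 -0.08 -0.86] [-0.012  0.037  0.061] 0.040263059937008766 2.208083861041814
10 None
50 None
90 (224, 323, 100)
130 (224, 324, 101)
170 (224, 325, 102)
210 (198, 395, 149)
250 (225, 327, 103)
290 (225, 329, 105)
330 None
370 None
410 (390, 399, 10)
```

It works: grip force fell to 2.2 N and the far end dropped, with its width in the wrist view down from 141 to 100 px. I continue the arc with a light grip.

Request:
{"op": "move_arm", "data": {"moves": [0.002, 0.006, 0.006, 0, 0.04, 0.003, 0.012, 0.011, 0, 0.04, 0.005, 0.018, 0.016, 0, 0.04, 0.006, 0.025, 0.02, 0, 0.04, 0.008, 0.032, 0.024, 0, 0.04, 0.01, 0.04, 0.027, 0, 0.04, 0.01, 0.04, 0.027, 0, 0.0401, 0.01, 0.04, 0.027, 0, 0.0401]}}

```text
clock: 5.18
tcp_pos: [0.6472, 0.0784, 0.0823]
orientation: [0.0, 0.79, 0.614, 0.0]
wrist_force: [0.6, -0.3, 1.3]
finger_gap: 0.0397
grip_force: 0.0
```

```bash
cat >> r.py <<'E'
c=cam('scene'); p=proj([s['tcp_pos']],c)[0].astype(int)
x0=p[0]-60;y0=p[1]-45
import sys
im=np.hstack([cv2.resize(c[0][y0:y0+90,x0:x0+120],(400,300),interpolation=3),cv2.resize(w[0],(400,300))]);save(im,sys.argv[1]+'.png')
E
python3 r.py lift2
```

```text
[0.6472 0.0784 0.0823] [ 0.63 -0.26  1.27] [ 0.013  0.035 -0.022] 0.039735104295206665 0.0
10 (312, 351, 40)
50 (312, 361, 50)
90 None
130 None
170 (238, 315, 78)
210 (238, 372, 96)
250 (238, 370, 103)
290 (238, 318, 81)
330 (239, 315, 77)
370 None
410 (390, 392, 3)
```

View pics/lift2.png

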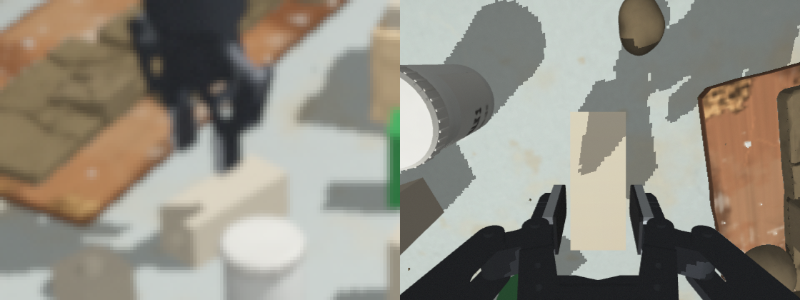

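The post slipped out and lies flat again, undamaged. I'll measure it again and regrip nearer the end. This time I lift higher, ease off briefly, then re-tighten.

```bash
cat > meas.py <<'E'
from m import *
def post(z,box,c,show=True):
    g=c[0].astype(int); x0,y0,x1,y1=box
    m=((g[...,0]-g[...,2]>12)&(g[...,0]>95)).astype(np.uint8); k=np.zeros_like(m); k[y0:y1,x0:x1]=m[y0:y1,x0:x1]
    k=cv2.morphologyEx(k,cv2.MORPH_OPEN,np.ones((5,5))); cs=max(cv2.findContours(k,0,1)[0],key=cv2.contourArea)
    b=cv2.boxPoints(cv2.minAreaRect(cs)); print(b.round().tolist()); return rect(b,z,c)
E
python3 - <<'E'
from meas import *
w=cam('wrist'); print(post(.04,(225,140,320,360),w))
E
```

```text
[[239.0, 342.0], [239.0, 165.0], [316.0, 165.0], [316.0, 342.0]]
(array([0.6441, 0.0681]), array([108.,  39., 108.,  46.]), array([  73.7,  -14.4, -102.4,  165.6]))
```

Request:
{"op": "move_arm", "data": {"moves": [0, 0, 0, 0, 0.03, 0, 0, 0, 0, 0.03, 0, 0, 0, 0, 0.03]}}

```text
clock: 5.58
tcp_pos: [0.6467, 0.0771, 0.0818]
orientation: [-0.0, 0.79, 0.613, -0.0]
wrist_force: [-0.4, -0.3, -0.0]
finger_gap: 0.0297
grip_force: 0.0
```

Run:
```python
from meas import *
s=env.get_state();print(s['tcp_pos'].round(4),s['wrist_force'].round(2),s['ft_torque'].round(3),s['finger_gap'],s['grip_force'])
w=cam('wrist'); g=w[0].astype(int); m=((g[...,0]-g[...,2]>12)&(g[...,0]>95))
for v in range(150,370,10):
    r=np.flatnonzero(m[v,200:330]); print(v,(int(r.min()+200),int(r.max()+200),len(r),g[v,265].tolist()) if len(r) else None)
```

```text
[0.6467 0.0771 0.0818] [-0.42 -0.32 -0.02] [ 0.051 -0.076 -0.015] 0.029668687934538748 0.0
150 None
160 (312, 312, 1, [118, 124, 121])
170 (244, 311, 68, [114, 110, 98])
180 (240, 315, 76, [125, 120, 106])
190 (239, 315, 77, [223, 217, 194])
200 (240, 316, 77, [223, 216, 194])
210 (240, 315, 76, [223, 217, 195])
220 (240, 315, 76, [223, 217, 194])
230 (241, 315, 75, [222, 216, 192])
240 (241, 315, 75, [223, 217, 194])
250 (241, 314, 74, [222, 216, 192])
260 (215, 310, 76, [223, 217, 193])
270 (244, 310, 67, [222, 215, 192])
280 (244, 310, 67, [222, 216, 192])
290 (244, 309, 66, [223, 216, 193])
300 (244, 310, 67, [222, 215, 192])
310 (244, 311, 68, [222, 215, 192])
320 (244, 311, 68, [223, 216, 193])
330 (245, 311, 67, [221, 215, 191])
340 (245, 311, 67, [221, 215, 193])
350 None
360 None
```

Run:
```python
from h import *
w=cam('wrist'); g=w[0].astype(int)
print(g[160:186:2,280].tolist()); print(g[338:352:2,280].tolist())
for q in [(239,172),(316,172),(240.5,240),(315.5,240),(278,168),(278,172),(278,346)]: print(q,(back(q,.04,w)[:2]*1000).round(1))
```

```text
[[119, 124, 122], [119, 124, 121], [118, 123, 120], [101, 97, 87], [113, 108, 96], [133, 128, 113], [133, 127, 113], [132, 127, 113], [103, 98, 88], [102, 98, 87], [104, 100, 89], [133, 128, 113], [135, 130, 115]]
[[222, 215, 191], [222, 215, 193], [195, 206, 200], [195, 205, 200], [193, 203, 198], [195, 203, 198], [192, 203, 197]]
(239, 172) [637.8 121.5]
(316, 172) [675.7 111.7]
(240.5, 240) [627.9  85.1]
(315.5, 240) [667.3  74.9]
(278, 168) [657.5 118.5]
(278, 172) [657.  116.5]
(278, 346) [630.2  12.3]
```

Request:
{"op": "move_arm", "data": {"moves": [-0.0145, -0.058, 0, 0, 0.065, -0.0145, -0.058, 0, 0, 0.065, -0.0145, -0.058, -0.03, 0, 0.065, -0.0145, -0.058, -0.065, 0, 0.065, -0.0145, -0.058, -0.065, 0, 0.065, -0.0145, -0.058, -0.065, 0, 0.03, -0.0145, -0.058, -0.065, 0, 0.03, -0.0145, -0.058, -0.065, 0, 0.03, -0.0145, -0.058, -0.065, 0, 0.03, -0.0145, -0.058, -0.045, 0, 0.03, -0.0145, -0.058, -0.01, 0, 0.03, -0.0145, -0.058, 0.03, 0, 0.03], "newtons": 20}}

```text
clock: 6.68
tcp_pos: [0.6306, 0.0198, 0.1116]
orientation: [-0.001, 0.79, 0.613, -0.002]
wrist_force: [1.2, 0.6, -2.0]
finger_gap: 0.0395
grip_force: 23.0
```

Request:
{"op": "move_arm", "data": {"moves": [0, 0, 0.01, 0, 0.0396, 0, 0, 0.01, 0, 0.0396, 0, 0, 0.01, 0, 0.0399, 0, 0, 0.01, 0, 0.0399, 0, 0, 0.01, 0, 0.04, 0, 0, 0.01, 0, 0.03, 0, 0, 0.01, 0, 0.03]}}

```text
clock: 7.27
tcp_pos: [0.6316, 0.0195, 0.1207]
orientation: [-0.001, 0.79, 0.613, -0.001]
wrist_force: [-0.5, 0.1, 0.1]
finger_gap: 0.0298
grip_force: 0.0
```

```bash
cat > r2.py <<'E'
from h import *
s=env.get_state();print(s['tcp_pos'].round(4),s['wrist_force'].round(2),s['ft_torque'].round(3),s['finger_gap'],s['grip_force'])
w=cam('wrist'); g=w[0].astype(int); m=((g[...,0]-g[...,2]>12)&(g[...,0]>95))
for v in range(10,410,20):
    r=np.flatnonzero(m[v,190:360]); print(v,(int(r.min()+190),int(r.max()+190),len(r),g[v,265].tolist()) if len(r) else None)
E
python3 r2.py
```

```text
[0.6316 0.0195 0.1207] [-0.51  0.06  0.11] [0.01  0.023 0.07 ] 0.0297994511074005 0.0
10 None
30 None
50 None
70 None
90 None
110 None
130 (190, 265, 15, [203, 204, 189])
150 None
170 (228, 359, 72, [101, 98, 86])
190 (238, 337, 74, [102, 97, 87])
210 (230, 315, 86, [134, 128, 114])
230 (204, 315, 88, [96, 93, 82])
250 (232, 314, 76, [101, 98, 87])
270 (244, 310, 67, [224, 218, 196])
290 None
310 None
330 (277, 291, 15, [196, 206, 200])
350 None
370 (286, 315, 30, [116, 121, 118])
390 (271, 283, 13, [31, 33, 34])
```

Request:
{"op": "move_arm", "data": {"moves": [-0.007, -0.03, 0.02, 0, 0.085, -0.007, -0.03, 0.02, 0, 0.085, -0.007, -0.03, 0.02, 0, 0.085, -0.007, -0.03, 0.02, 0, 0.085]}}

```text
clock: 7.65
tcp_pos: [0.6253, -0.0106, 0.1418]
orientation: [-0.0, 0.79, 0.613, 0.0]
wrist_force: [0.3, 0.2, 0.3]
finger_gap: 0.0769
grip_force: 0.0
```

```bash
cat > fit.py <<'E'
from h import *
from scipy.optimize import minimize
def hull(x,y,a,c):
    u=np.array([np.cos(a),np.sin(a)]);n=np.array([-u[1],u[0]])
    P=[[*(np.array([x,y])+i*.05*u+j*.02*n),z] for i in(-1,1) for j in(-1,1) for z in(0.,.04)]
    return cv2.convexHull(proj(P,c).astype(np.float32))
def fitlying(x,y,a,c):
    g=c[0].astype(int); m=((g[...,0]-g[...,2]>9)&(g[...,0]>85)).astype(np.uint8)
    r=np.zeros_like(m); h0=hull(x,y,a,c); cv2.fillConvexPoly(r,h0.astype(int),1); r=cv2.dilate(r,np.ones((61,61)))
    m&=r; m=cv2.morphologyEx(m,cv2.MORPH_OPEN,np.ones((5,5)))
    n,l,st,_=cv2.connectedComponentsWithStats(m); m=(l==1+np.argmax(st[1:,4])).astype(np.uint8); m=cv2.morphologyEx(m,cv2.MORPH_CLOSE,np.ones((15,15)))
    def cost(p):
        k=np.zeros(m.shape,np.uint8); cv2.fillConvexPoly(k,(hull(p[0]/1000,p[1]/1000,p[2]/100,c)*16).round().astype(np.int32),1,shift=4); return float((k!=m).sum())
    s=minimize(cost,[x*1000,y*1000,a*100],method='Nelder-Mead',options=dict(initial_simplex=[[x*1000+d,y*1000+e,a*100+f] for d,e,f in((0,0,0),(15,0,0),(0,15,0),(0,0,12))]))
    return s.x[:2]/1000,np.degrees(s.x[2]/100),s.fun,m.sum()
E
python3 - <<'E'
from fit import *
c=cam('wrist'); r=fitlying(.643,.065,1.314,c);print(r, env.get_state()['tcp_pos'].round(4))
print(cv2.boundingRect(hull(*r[0],np.radians(r[1]),c)))
E
```

```text
(array([0.63069109, 0.01795379]), np.float64(98.68481508782466), np.float64(4742.0), np.uint64(6697)) [ 0.6251 -0.0102  0.1414]
(215, 85, 113, 157)
```

Run:
```python
from h import *
import pickle
c=cam('wrist');pickle.dump(c,open('w2.pkl','wb'));save(c[0],'w2.png')
```

```text
(no output)
```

View pics/w2.png

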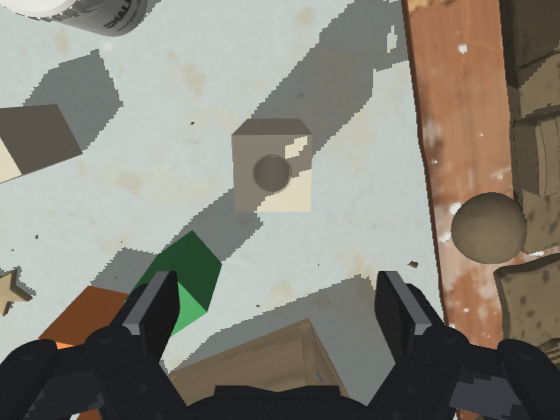

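The post landed standing upright and free. Its top face with the hole spans (233,136) to (312,212). I'll measure its centre and yaw.

Run:
```python
from m import *
import pickle
c=pickle.load(open('w2.pkl','rb'))
print(rect([(232,136),(312,135.5),(312,212),(235,212)],.1,c), back((272,173),.1,c))
s=env.get_state();print(s['tcp_pos'].round(4))
```

```text
(array([0.6324, 0.0282]), array([39., 40., 41., 40.]), array([ -14.1, -102.6,  165.6,   75.6])) [0.63227877 0.02944773 0.1       ]
[ 0.6249 -0.01    0.1413]
```

Request:
{"op": "move_arm", "data": {"moves": [0.007, 0.0385, 0, 0, 0.065, 0.007, 0.0385, 0, 0, 0.065, 0.007, 0.0385, -0.025, 0, 0.065, 0.007, 0.0385, -0.05, 0, 0.065, 0.007, 0.0385, -0.05, 0, 0.065, 0.007, 0.0385, -0.05, 0, 0.03, 0.007, 0.0385, -0.05, 0, 0.03, 0.007, 0.0385, -0.05, 0, 0.03, 0.007, 0.0385, -0.05, 0, 0.03, 0.007, 0.0385, -0.03, 0, 0.03, 0.007, 0.0385, 0.01, 0, 0.03, 0.007, 0.0385, 0.05, 0, 0.03], "newtons": 50}}

```text
clock: 8.75
tcp_pos: [0.6308, 0.0279, 0.1919]
orientation: [-0.001, 0.79, 0.613, -0.001]
wrist_force: [1.4, -0.4, -1.6]
finger_gap: 0.0384
grip_force: 51.3
```

Request:
{"op": "move_arm", "data": {"moves": [-0.064, -0.282, 0.05, -1.127, 0.03, -0.064, -0.282, 0.05, -1.127, 0.03, -0.064, -0.282, 0.05, -1.127, 0.03, -0.064, -0.282, 0.05, -1.127, 0.03, -0.064, -0.282, 0.05, -1.127, 0.03, -0.064, -0.282, 0.05, -1.127, 0.03, -0.064, -0.282, 0.05, -1.127, 0.03, -0.064, -0.282, 0.05, -1.127, 0.03, -0.064, -0.282, 0.05, -1.127, 0.03, -0.064, -0.282, 0.05, -1.127, 0.03, -0.064, -0.282, 0.05, -1.127, 0.03, -0.064, -0.282, 0.05, -1.127, 0.03]}}

```text
clock: 9.75
tcp_pos: [0.5683, -0.2536, 0.2422]
orientation: [0.0, 0.995, 0.098, 0.0]
wrist_force: [0.5, 0.1, -1.8]
finger_gap: 0.0387
grip_force: 51.4
```

Run:
```python
from h import *
import pickle
s=env.get_state();print(s['tcp_pos'].round(4),s['orientation'].round(4),s['wrist_force'].round(2),s['finger_gap'],s['grip_force'])
c=cam('wrist');pickle.dump(c,open('w3.pkl','wb'));save(cv2.resize(c[0],(800,600)),'w3.png')
```

```text
[ 0.5683 -0.2536  0.2422] [1.000e-04 9.952e-01 9.800e-02 1.000e-04] [ 0.5   0.15 -1.79] 0.038734655801384486 51.378797851502895
```

View pics/w3.png

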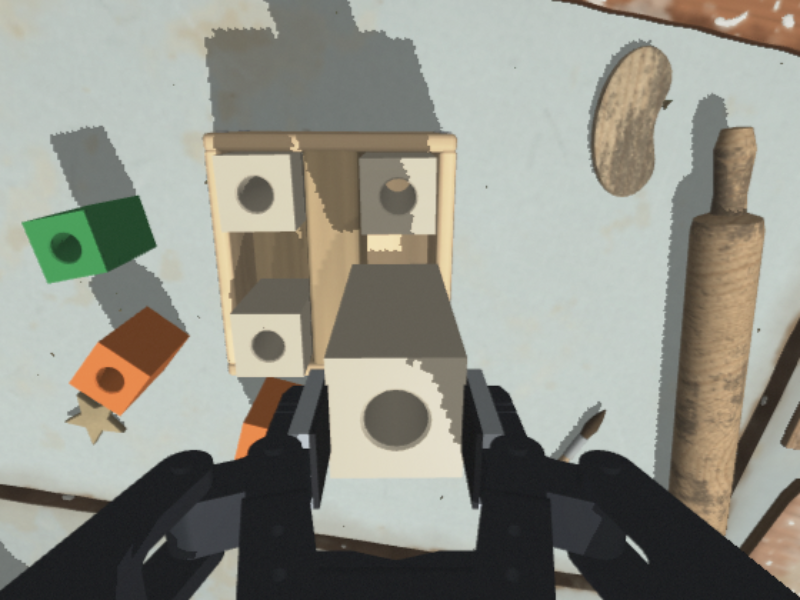

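Run:
```python
from m import *
import pickle
c=pickle.load(open('w3.pkl','rb'))
S=lambda L:np.array(L)*.7
C=np.array([.5637,-.2158]);a=np.radians(11);R=np.array([[np.cos(a),-np.sin(a)],[np.sin(a),np.cos(a)]])
for n,q,z in (('s+',[(215,155),(294,153),(303,230),(222,232)],.108),('t+',[(359,157),(437,155),(436,234),(361,236)],.108),('s-',[(231,315),(305,313),(304,375),(239,377)],.108),('held',[(326,357),(467,357),(463,478),(331,476)],.2507)):
    r=rect(S(q),z,c); print(n,*r,((r[0]-C)@R*1000).round(1))
for q in ((206,135),(456,135),(229,375),(450,270),(217,150),(443,150),(306,160),(357,160)): print(q,((back(np.array(q)*.7,.088,c)[:2]-C)@R*1000).round(1))
```

```text
s+ [ 0.5998 -0.1733] [41. 40. 44. 40.] [ -77.4 -165.5  102.6   10.2] [43.5 34.8]
t+ [ 0.6125 -0.2457] [40. 41. 40. 41.] [ -77.4 -168.1  102.7   11.4] [ 42.2 -38.7]
s- [ 0.5139 -0.1894] [42. 39. 39. 39.] [ -77.2 -172.9  103.1   12.3] [-43.8  35.4]
held [ 0.569  -0.2531] [39. 40. 39. 39.] [ -78.8 -168.   100.1   10.9] [ -1.9 -37.6]
(206, 135) [72.4 66.2]
(456, 135) [ 72.9 -70.1]
(229, 375) [-73.4  68.3]
(450, 270) [ -3.6 -69.7]
(217, 150) [64.5 61.1]
(443, 150) [ 65.  -63.3]
(306, 160) [59.4 12.4]
(357, 160) [ 59.5 -15.8]
```

The wrist view shows the held post aligned with the deep row. Its front face is about 4 mm behind tall_1, and the crate's centre line lies about 1.3 mm further toward −y. I lower it.

Request:
{"op": "move_arm", "data": {"moves": [0, -0.0013, -0.03, 0, 0.03, 0, -0.0013, -0.055, 0, 0.03, 0, -0.0013, -0.065, 0, 0.03, 0, -0.0013, -0.075, 0, 0.03, 0, -0.0013, -0.085, 0, 0.03, 0, -0.0013, -0.095, 0, 0.03, 0, -0.0013, -0.105, 0, 0.03, 0, -0.0013, -0.115, 0, 0.03, 0, -0.0013, -0.122, 0, 0.03, 0, -0.0013, -0.129, 0, 0.03, 0, -0.0013, -0.135, 0, 0.03, 0, -0.0013, -0.14, 0, 0.03]}}

```text
clock: 10.8
tcp_pos: [0.5682, -0.2554, 0.1014]
orientation: [0.0, 0.995, 0.096, -0.0]
wrist_force: [0.1, 0.1, -2.9]
finger_gap: 0.0384
grip_force: 51.4
```

Request:
{"op": "move_arm", "data": {"moves": [0.002, 0.0004, 0, 0, 0.03, 0.004, 0.0008, 0, 0, 0.03, 0.0055, 0.001, 0, 0, 0.03, 0.0055, 0.001, -0.001, 0, 0.03, 0.0055, 0.001, -0.002, 0, 0.03, 0.0055, 0.001, -0.0025, 0, 0.03, 0.0055, 0.001, -0.0025, 0, 0.03]}}

```text
clock: 11.38
tcp_pos: [0.5744, -0.2544, 0.1011]
orientation: [0.001, 0.995, 0.096, 0.001]
wrist_force: [-2.0, 1.3, 5.3]
finger_gap: 0.0388
grip_force: 52.3
```

Floor contact reads 5–7 N. I release and go for the standing tall post.

Request:
{"op": "move_arm", "data": {"moves": [0, 0, 0, 0, 0.05, 0, 0, 0, 0, 0.054, 0, 0, 0, 0, 0.054, 0, 0, 0.04, 0, 0.054, 0, 0, 0.08, 0, 0.054, 0, 0, 0.1, 0, 0.065, 0.047, 0.495, 0.1, 1.03, 0.065, 0.047, 0.495, 0.1, 1.03, 0.065, 0.047, 0.495, 0.1, 1.03, 0.065, 0.047, 0.495, 0.1, 1.03, 0.065, 0.047, 0.495, 0.1, 1.03, 0.065, 0.047, 0.495, 0.1, 1.03, 0.065]}}

```text
clock: 12.38
tcp_pos: [0.5973, -0.0037, 0.1995]
orientation: [0.0, 0.89, 0.457, 0.0]
wrist_force: [1.0, -0.5, -0.2]
finger_gap: 0.0649
grip_force: 0.0
```

Request:
{"op": "move_arm", "data": {"moves": [0.03, 0.22, -0.04, 0.32, 0.065, 0.03, 0.22, -0.04, 0.32, 0.065, 0.03, 0.22, -0.04, 0.32, 0.065, 0.03, 0.22, -0.04, 0.32, 0.065, 0.03, 0.22, -0.04, 0.32, 0.065, 0.03, 0.22, -0.04, 0.32, 0.065, 0.03, 0.22, -0.04, 0.32, 0.065, 0.03, 0.22, -0.04, 0.32, 0.065]}}

```text
clock: 13.05
tcp_pos: [0.627, 0.2154, 0.1587]
orientation: [0.0, 0.807, 0.591, -0.001]
wrist_force: [-0.1, 0.2, -0.6]
finger_gap: 0.0653
grip_force: 0.0
```

Run:
```python
from meas import *
s=env.get_state();print(s['tcp_pos'].round(4),s['orientation'].round(4),s['joint_pos'].round(2))
c=cam('wrist'); p=proj([[.6207,.2505,.1]],c)[0];print(p)
x,y=p.astype(int);import pickle;pickle.dump(c,open('w4.pkl','wb'))
g=c[0].astype(int);print(g[y-60:y+61:12,x-24].tolist())
m=((g[...,0]-g[...,2]>9)&(g[...,0]>85))
for v in range(max(0,y-70),min(420,y+70),8):
    r=np.flatnonzero(m[v,max(0,x-80):x+80]);print(v,(int(r.min()+max(0,x-80)),int(r.max()+max(0,x-80)),len(r)) if len(r) else None)
```

```text
[0.627  0.2154 0.1587] [ 0.000e+00  8.066e-01  5.911e-01 -7.000e-04] [ 0.21  0.52  0.15  1.21 -0.    2.09]
[248.14582806 180.71681459]
[[177, 185, 180], [90, 86, 76], [205, 196, 174], [208, 199, 177], [207, 198, 175], [206, 197, 175], [208, 199, 177], [209, 200, 178], [105, 110, 107], [103, 107, 105], [104, 109, 107]]
110 (168, 171, 4)
118 (171, 172, 2)
126 (229, 281, 53)
134 (219, 281, 63)
142 (210, 282, 73)
150 (210, 283, 74)
158 (211, 282, 72)
166 (211, 282, 62)
174 (212, 282, 58)
182 (212, 282, 62)
190 (212, 282, 71)
198 (213, 282, 70)
206 (213, 282, 70)
214 None
222 None
230 (324, 326, 3)
238 None
246 (290, 290, 1)
```

Run:
```python
from m import *
import pickle
c=pickle.load(open('w4.pkl','rb')); g=c[0].astype(int)
for x in (220,232,244,270,278): print(x,g[124:150:2,x,0].tolist(),g[204:220:2,x,0].tolist())
print(rect([(209.5,141),(283,141),(283,213),(213,213)],.1,c))
```

```text
220 [175, 174, 175, 176, 170, 89, 90, 89, 98, 205, 205, 206, 205] [208, 210, 209, 208, 176, 176, 169, 105]
232 [94, 89, 89, 91, 91, 90, 89, 89, 93, 206, 206, 205, 204] [208, 206, 208, 200, 105, 102, 104, 104]
244 [90, 90, 90, 89, 90, 90, 90, 89, 94, 204, 204, 205, 205] [207, 207, 207, 200, 105, 103, 105, 105]
270 [91, 90, 89, 89, 89, 89, 89, 91, 90, 121, 120, 119, 120] [204, 204, 205, 199, 104, 106, 105, 106]
278 [90, 91, 89, 90, 91, 90, 90, 90, 90, 120, 120, 120, 120] [203, 203, 203, 198, 104, 105, 104, 105]
(array([0.6206, 0.252 ]), array([40., 41., 41., 41.]), array([ -17.6, -107.3,  162.4,   71.8]))
```

Request:
{"op": "move_arm", "data": {"moves": [-0.0065, 0.0365, 0, 0, 0.065, -0.0065, 0.0365, 0, 0, 0.065, -0.0065, 0.0365, -0.035, 0, 0.065, -0.0065, 0.0365, -0.0665, 0, 0.065, -0.0065, 0.0365, -0.0665, 0, 0.065, -0.0065, 0.0365, -0.0665, 0, 0.03, -0.0065, 0.0365, -0.0665, 0, 0.03, -0.0065, 0.0365, -0.0665, 0, 0.03, -0.0065, 0.0365, -0.0665, 0, 0.03, -0.0065, 0.0365, -0.03, 0, 0.03, -0.0065, 0.0365, 0.01, 0, 0.03, -0.0065, 0.0365, 0.05, 0, 0.03], "newtons": 50}}

```text
clock: 14.1
tcp_pos: [0.6203, 0.2508, 0.2111]
orientation: [-0.0, 0.807, 0.59, -0.0]
wrist_force: [1.4, 0.5, -1.7]
finger_gap: 0.0386
grip_force: 51.2
```

Request:
{"op": "move_arm", "data": {"moves": [-0.089, -0.514, 0.035, -1.07, 0.03, -0.089, -0.514, 0.035, -1.07, 0.03, -0.089, -0.514, 0.035, -1.07, 0.03, -0.089, -0.514, 0.035, -1.07, 0.03, -0.089, -0.514, 0.035, -1.07, 0.03, -0.089, -0.514, 0.035, -1.07, 0.03, -0.089, -0.514, 0.035, -1.07, 0.03, -0.089, -0.514, 0.035, -1.07, 0.03, -0.089, -0.514, 0.035, -1.07, 0.03, -0.089, -0.514, 0.035, -1.07, 0.03, -0.089, -0.514, 0.035, -1.07, 0.03, -0.089, -0.514, 0.035, -1.07, 0.03]}}

```text
clock: 15.1
tcp_pos: [0.5353, -0.2426, 0.2447]
orientation: [0.001, 0.995, 0.096, 0.001]
wrist_force: [1.5, -0.6, -1.2]
finger_gap: 0.0383
grip_force: 51.1
```

Request:
{"op": "move_arm", "data": {"moves": [-0.004, -0.02, 0, 0.002, 0.03, -0.004, -0.02, 0, 0.002, 0.03, -0.004, -0.02, 0, 0.002, 0.03, -0.004, -0.02, 0, 0.002, 0.03]}}

```text
clock: 15.43
tcp_pos: [0.5318, -0.2601, 0.2436]
orientation: [0.0, 0.995, 0.097, 0.0]
wrist_force: [-1.4, 0.5, -1.5]
finger_gap: 0.0385
grip_force: 51.2
```

Run:
```python
from h import *
import pickle
s=env.get_state();print(s['tcp_pos'].round(4),s['orientation'].round(4))
c=cam('wrist');pickle.dump(c,open('w5.pkl','wb'));save(cv2.resize(c[0],(800,600)),'w5.png')
```

```text
[ 0.5318 -0.2601  0.2436] [0.000e+00 9.953e-01 9.720e-02 4.000e-04]
```

View pics/w5.png

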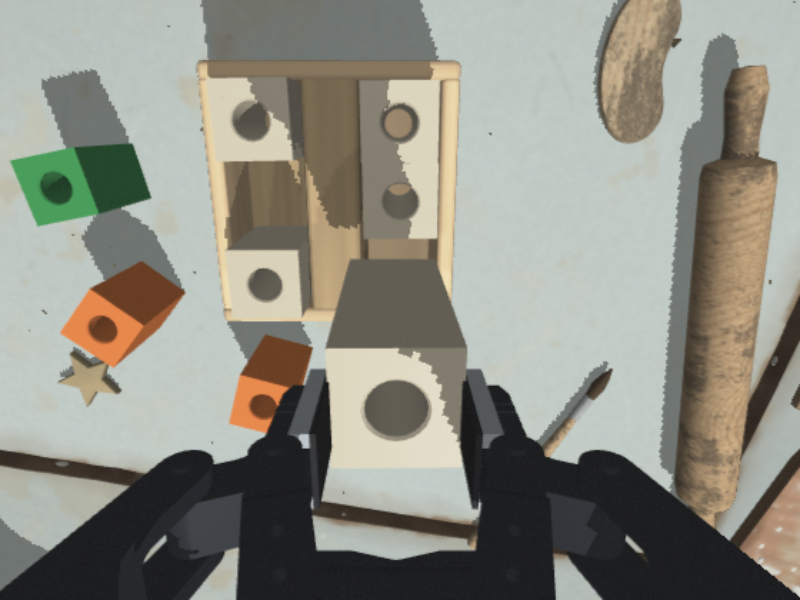

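Run:
```python
from m import *
import pickle
c=pickle.load(open('w5.pkl','rb'))
C=np.array([.5637,-.2158]);a=np.radians(11.2);R=np.array([[np.cos(a),-np.sin(a)],[np.sin(a),np.cos(a)]])
f=lambda q,z:[((back(np.array(p)*.7,z,c)[:2]-C)@R*1000).round(1).tolist() for p in q]
print(f([(360,80),(438,80),(436,238),(362,238)],.108));print(f([(327,347),(467,347),(464,468),(331,467)],.251))
print('s',f([(209,79),(289,79),(229,248),(302,249),(230,319),(300,320),(296,159),(215,161)],.108))
print('inner wall near',f([(225,320),(230,312)],.088))
```

```text
[[62.0, -19.2], [61.9, -57.7], [-17.5, -58.6], [-17.4, -18.4]]
[[-16.9, -17.7], [-17.0, -56.1], [-56.5, -56.9], [-56.1, -17.2]]
s [[62.5, 55.3], [62.5, 15.8], [-22.9, 54.4], [-23.5, 14.5], [-64.5, 58.2], [-65.2, 18.2], [24.2, 14.8], [23.3, 56.8]]
inner wall near [[-72.9, 68.4], [-67.7, 64.7]]
```

Tall_1 and the middle post sit flush together in the deep row, (360–438, 80–238). The held post needs −4.3 mm along the row and −1.5 mm across it, then it can go down.

Request:
{"op": "move_arm", "data": {"moves": [-0.004, -0.0023, -0.02, 0, 0.03, -0.004, -0.0023, -0.03, 0, 0.03, -0.004, -0.0023, -0.045, 0, 0.03, -0.004, -0.0023, -0.06, 0, 0.03, -0.004, -0.0023, -0.073, 0, 0.03, -0.004, -0.0023, -0.086, 0, 0.03, -0.004, -0.0023, -0.098, 0, 0.03, -0.004, -0.0023, -0.11, 0, 0.03, -0.004, -0.0023, -0.12, 0, 0.03, -0.004, -0.0023, -0.129, 0, 0.03, -0.004, -0.0023, -0.136, 0, 0.03, -0.004, -0.0023, -0.14, 0, 0.03]}}

```text
clock: 16.48
tcp_pos: [0.528, -0.262, 0.1031]
orientation: [-0.0, 0.995, 0.098, 0.0]
wrist_force: [-5.2, 6.1, 29.3]
finger_gap: 0.0384
grip_force: 54.6
```

Request:
{"op": "move_arm", "data": {"moves": [0, 0, -0.0015, 0, 0.03, 0, 0, -0.003, 0, 0.03, 0, 0, -0.003, 0, 0.03]}}

```text
clock: 16.73
tcp_pos: [0.5283, -0.2619, 0.1032]
orientation: [0.0, 0.995, 0.098, 0.001]
wrist_force: [-5.0, 4.1, 18.5]
finger_gap: 0.0381
grip_force: 53.4
```

Contact with the floor is consistent. I release it and go to the short post.

Request:
{"op": "move_arm", "data": {"moves": [0, 0, 0, 0, 0.05, 0, 0, 0, 0, 0.054, 0, 0, 0, 0, 0.054, 0, 0, 0.04, 0, 0.054, 0, 0, 0.08, 0, 0.054, 0, 0, 0.1, 0, 0.065, -0.065, 0.3, 0.06, 1.436, 0.065, -0.065, 0.3, 0.06, 1.436, 0.065, -0.065, 0.3, 0.06, 1.436, 0.065, -0.065, 0.3, 0.06, 1.436, 0.065, -0.065, 0.3, 0.06, 1.436, 0.065, -0.065, 0.3, 0.06, 1.436, 0.065]}}

```text
clock: 17.73
tcp_pos: [0.4745, -0.0189, 0.1672]
orientation: [-0.0, 0.889, 0.457, 0.0]
wrist_force: [1.0, 0.6, -0.3]
finger_gap: 0.0648
grip_force: 0.0
```

Request:
{"op": "move_arm", "data": {"moves": [-0.025, 0.1, -0.04, 0.685, 0.065, -0.025, 0.1, -0.04, 0.685, 0.065, -0.025, 0.1, -0.04, 0.685, 0.065, -0.025, 0.1, -0.04, 0.685, 0.065, -0.025, 0.1, -0.04, 0.685, 0.065, -0.025, 0.1, -0.04, 0.685, 0.065, -0.025, 0.1, -0.04, 0.685, 0.065, -0.025, 0.1, -0.04, 0.685, 0.065]}}

```text
clock: 18.4
tcp_pos: [0.4503, 0.0796, 0.1275]
orientation: [-0.0, 0.687, 0.727, -0.0]
wrist_force: [-0.2, -0.7, -0.7]
finger_gap: 0.0649
grip_force: 0.0
```

Run:
```python
from m import *
import pickle
s=env.get_state();print(s['tcp_pos'].round(4),s['orientation'].round(4),s['joint_pos'].round(2))
c=cam('wrist'); p=proj([[.4631,.0764,.07]],c)[0];print(p)
x,y=p.astype(int);pickle.dump(c,open('w6.pkl','wb'))
g=c[0].astype(int)
for d in (-22,0,22): print('col',x+d,g[max(0,y-60):y+60:3,x+d].sum(1).tolist(),'\nrow',y+d,g[y+d,x-60:x+60:3].sum(1).tolist())
```

```text
[0.4503 0.0796 0.1275] [-1.000e-04  6.866e-01  7.270e-01 -0.000e+00] [-0.    0.16 -0.44  0.97  0.    1.51]
[298.58888063 239.82954502]
col 276 [242, 241, 242, 240, 247, 245, 244, 244, 242, 250, 321, 324, 358, 547, 548, 548, 549, 549, 548, 549, 550, 549, 547, 550, 548, 546, 550, 548, 546, 548, 540, 518, 526, 536, 536, 533, 528, 533, 532, 533] 
row 217 [537, 535, 540, 534, 536, 538, 536, 532, 538, 549, 550, 552, 549, 547, 550, 548, 549, 549, 551, 551, 548, 547, 549, 548, 547, 546, 548, 547, 545, 545, 549, 546, 378, 506, 535, 536, 530, 530, 530, 532]
col 298 [243, 248, 245, 247, 245, 244, 247, 247, 246, 272, 357, 552, 548, 550, 546, 246, 238, 243, 243, 247, 244, 246, 248, 245, 249, 458, 547, 548, 545, 545, 536, 533, 528, 525, 533, 524, 533, 534, 531, 534] 
row 239 [541, 541, 534, 535, 539, 540, 537, 535, 534, 542, 548, 550, 548, 550, 548, 287, 228, 243, 243, 244, 244, 249, 240, 240, 296, 336, 544, 542, 544, 546, 545, 546, 534, 530, 532, 527, 529, 524, 529, 526]
col 320 [245, 244, 243, 249, 242, 248, 246, 248, 243, 477, 545, 542, 546, 547, 545, 546, 548, 548, 545, 548, 548, 547, 544, 542, 545, 547, 545, 543, 546, 545, 537, 537, 530, 533, 534, 531, 539, 534, 532, 527] 
row 261 [535, 539, 536, 536, 531, 543, 531, 532, 538, 533, 548, 549, 545, 548, 548, 546, 548, 545, 547, 550, 549, 545, 546, 544, 546, 545, 543, 547, 546, 543, 548, 547, 525, 509, 504, 499, 500, 502, 498, 499]
```

Run:
```python
from m import *
import pickle
c=pickle.load(open('w6.pkl','rb')); print(rect([(263.5,206.5),(334,205.5),(333,269.5),(267,269.5)],.07,c)); print(back((298.5,240),.07,c),back(((283+312)/2,237),.07,c))
```

```text
(array([0.4635, 0.0771]), array([40., 41., 40., 40.]), array([   4.1,  -84.7, -176.8,   95.6]))
[0.46305589 0.07628759 0.07      ] [0.46232198 0.07817599 0.07      ]
```

Request:
{"op": "move_arm", "data": {"moves": [0.013, -0.0025, 0, 0.02, 0.065, 0.013, -0.0025, 0, 0.02, 0.065, 0.013, -0.0025, -0.035, 0.02, 0.065, 0.013, -0.0025, -0.065, 0.02, 0.065, 0.013, -0.0025, -0.065, 0.02, 0.065, 0.013, -0.0025, -0.065, 0.02, 0.03, 0.013, -0.0025, -0.065, 0.02, 0.03, 0.013, -0.0025, -0.065, 0.02, 0.03, 0.013, -0.0025, -0.065, 0.02, 0.03, 0.013, -0.0025, -0.03, 0.02, 0.03, 0.013, -0.0025, 0.01, 0.02, 0.03, 0.013, -0.0025, 0.05, 0.02, 0.03], "newtons": 50}}

```text
clock: 19.45
tcp_pos: [0.4625, 0.077, 0.1794]
orientation: [-0.0, 0.679, 0.734, -0.0]
wrist_force: [1.8, 0.1, -0.7]
finger_gap: 0.0385
grip_force: 51.1
```

Request:
{"op": "move_arm", "data": {"moves": [0.094, -0.257, 0.055, -1.454, 0.03, 0.094, -0.257, 0.055, -1.454, 0.03, 0.094, -0.257, 0.055, -1.454, 0.03, 0.094, -0.257, 0.055, -1.454, 0.03, 0.094, -0.257, 0.055, -1.454, 0.03, 0.094, -0.257, 0.055, -1.454, 0.03, 0.094, -0.257, 0.055, -1.454, 0.03, 0.094, -0.257, 0.055, -1.454, 0.03, 0.094, -0.257, 0.055, -1.454, 0.03, 0.094, -0.257, 0.055, -1.454, 0.03, 0.094, -0.257, 0.055, -1.454, 0.03, 0.094, -0.257, 0.055, -1.454, 0.03]}}

```text
clock: 20.45
tcp_pos: [0.5574, -0.1803, 0.2337]
orientation: [0.0, 0.996, 0.095, 0.001]
wrist_force: [-0.2, 0.9, -0.9]
finger_gap: 0.0385
grip_force: 51.1
```

Request:
{"op": "move_arm", "data": {"moves": [0, 0, 0, 0, 0.03, 0, 0, 0, 0, 0.03]}}

```text
clock: 20.62
tcp_pos: [0.5575, -0.1801, 0.2335]
orientation: [0.0, 0.995, 0.099, 0.001]
wrist_force: [-0.1, 0.2, -1.0]
finger_gap: 0.0385
grip_force: 51.1
```

Run:
```python
from h import *
import pickle
s=env.get_state();print(s['tcp_pos'].round(4),s['orientation'].round(4))
c=cam('wrist');pickle.dump(c,open('w7.pkl','wb'));save(cv2.resize(c[0],(800,600)),'w7.png')
```

```text
[ 0.5575 -0.1801  0.2335] [4.000e-04 9.951e-01 9.890e-02 5.000e-04]
```

View pics/w7.png

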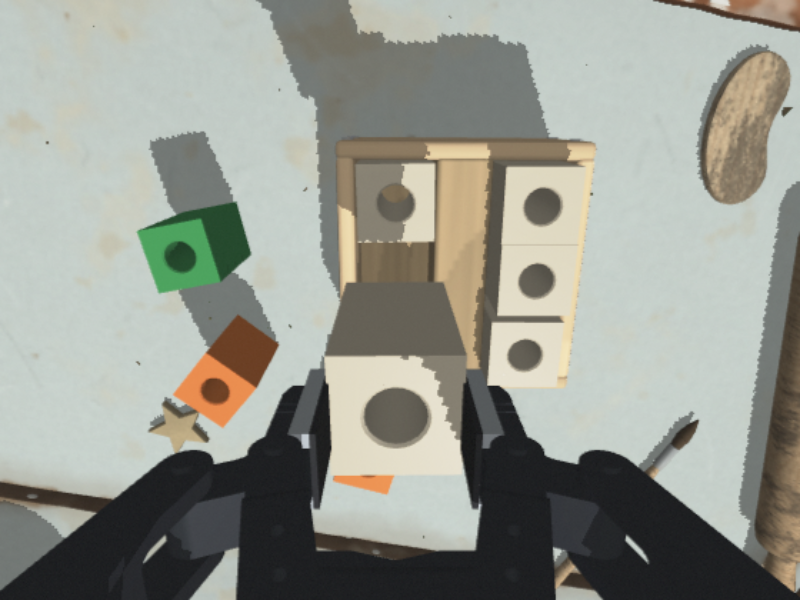

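The view shows three posts in the deep row, at (540,206), (537,280) and (525,355). The short post is held over the gap behind the front short post, (356–435, 163–242).

Run:
```python
from h import *
import pickle
c=pickle.load(open('w7.pkl','rb'))
C=np.array([.5637,-.2158]);a=np.radians(11.2);R=np.array([[np.cos(a),-np.sin(a)],[np.sin(a),np.cos(a)]])
f=lambda q,z:[((back(np.array(p)*.7,z,c)[:2]-C)@R*1000).round(1).tolist() for p in q]
print('s+',f([(356,163),(435,162),(434,242),(358,242)],.108));print('held',f([(325,355),(467,355),(463,475),(331,473)],.241))
print('t3',f([(489,318),(563,321),(565,387),(489,386)],.108)); print('t2',f([(505,245),(579,245),(576,317),(501,316)],.108)); print('t1',f([(506,165),(583,167)],.108))
```

```text
s+ [[63.5, 56.7], [64.0, 17.3], [23.3, 16.7], [23.3, 56.6]]
held [[21.3, 56.5], [21.4, 17.4], [-18.2, 16.8], [-17.5, 56.4]]
t3 [[-19.3, -14.7], [-21.1, -55.6], [-62.0, -61.1], [-61.4, -17.2]]
t2 [[21.8, -20.6], [21.8, -59.5], [-18.7, -62.5], [-18.1, -21.2]]
t1 [[62.6, -18.2], [61.7, -56.9]]
```

Request:
{"op": "move_arm", "data": {"moves": [-0.0015, -0.0003, -0.03, 0, 0.03, -0.0015, -0.0003, -0.055, 0, 0.03, -0.0015, -0.0003, -0.065, 0, 0.03, -0.0015, -0.0003, -0.074, 0, 0.03, -0.0015, -0.0003, -0.083, 0, 0.03, -0.0015, -0.0003, -0.092, 0, 0.03, -0.0015, -0.0003, -0.1, 0, 0.03, -0.0015, -0.0003, -0.108, 0, 0.03, -0.0015, -0.0003, -0.115, 0, 0.03, -0.0015, -0.0003, -0.121, 0, 0.03, -0.0015, -0.0003, -0.126, 0, 0.03, -0.0015, -0.0003, -0.129, 0, 0.03]}}

```text
clock: 21.67
tcp_pos: [0.5556, -0.1803, 0.1029]
orientation: [-0.0, 0.995, 0.098, -0.0]
wrist_force: [0.1, -0.1, -1.0]
finger_gap: 0.0386
grip_force: 51.1
```

Request:
{"op": "move_arm", "data": {"moves": [0, 0, -0.001, 0, 0.03, 0, 0, -0.002, 0, 0.03, 0, 0, -0.003, 0, 0.03, 0, 0, -0.003, 0, 0.03]}}

```text
clock: 22.0
tcp_pos: [0.5558, -0.1802, 0.1022]
orientation: [0.0, 0.995, 0.098, 0.0]
wrist_force: [-2.8, 2.6, 6.5]
finger_gap: 0.0382
grip_force: 52.0
```

Seated, at about +7 N on the floor. I release, rise and draw back, then check numerically since all ten views are used.

Request:
{"op": "move_arm", "data": {"moves": [0, 0, 0, 0, 0.05, 0, 0, 0, 0, 0.054, 0, 0, 0, 0, 0.054, 0, 0, 0.04, 0, 0.054, 0, 0, 0.08, 0, 0.054, 0, 0, 0.12, 0, 0.054, -0.07, -0.03, 0.14, 0, 0.08, -0.07, -0.03, 0.14, 0, 0.08, -0.07, -0.03, 0.14, 0, 0.08, -0.07, -0.03, 0.14, 0, 0.08, -0.07, -0.03, 0.14, 0, 0.08]}}

```text
clock: 22.92
tcp_pos: [0.486, -0.2106, 0.2407]
orientation: [0.0, 0.995, 0.097, 0.0]
wrist_force: [0.1, -0.2, 0.3]
finger_gap: 0.0805
grip_force: 0.0
```

Run:
```python
from h import *
import pickle
s=env.get_state();print(s['tcp_pos'].round(4))
c=cam('wrist');pickle.dump(c,open('w8.pkl','wb'))
C=np.array([.5637,-.2158]);a=np.radians(11.2);u=np.array([[np.cos(a),np.sin(a)],[-np.sin(a),np.cos(a)]])
g=cv2.cvtColor(c[0],cv2.COLOR_RGB2GRAY)
for n,x,y in (('t1',42,-39),('t2',2,-39),('t3',-41,-39),('s+',43,36.5),('s3',0,36.5),('s-',-43.5,36.5)):
    P=C+np.array([x,y])/1000@u; p=proj([[*P,.108]],c)[0]; h=32
    x0,y0=(p-h).astype(int); roi=cv2.resize(g[max(0,y0):y0+2*h,max(0,x0):x0+2*h],None,fx=1,fy=1)
    e=cv2.HoughCircles(cv2.GaussianBlur(roi,(3,3),0),cv2.HOUGH_GRADIENT,1.5,60,param1=80,param2=12,minRadius=7,maxRadius=22)
    if e is None: print(n,p,None);continue
    q=e[0,0]; w=q[:2]+[max(0,x0),max(0,y0)]
    b=back(w,.108,c); dep=(c[2]@b+c[3])[2]
    print(n,p.round(),w.round(1),'r_mm',(q[2]*dep/c[1][0,0]*1000).round(1),'crate',(u@(b[:2]-C)*1000).round(1))
```

```text
[ 0.486  -0.2106  0.2407]
t1 [364.  31.] [362.8  30.8] r_mm 9.8 crate [ 42.3 -38. ]
t2 [360.  93.] [359.2  92.2] r_mm 10.3 crate [  2.2 -38.5]
t3 [356. 152.] [352.2 152.2] r_mm 9.3 crate [-41.2 -36.3]
s+ [254.  30.] [253.2  30.8] r_mm 9.8 crate [42.4 36.9]
s3 [255.  96.] [253.8  96.8] r_mm 9.4 crate [-0.8 37.5]
s- [256. 155.] [256.2 155.2] r_mm 10.2 crate [-43.4  36.5]
```

All six holes sit at the expected spots; t3 reads 2 mm off the line. A second wrist view from a shifted position will triangulate the top heights.

Request:
{"op": "move_arm", "data": {"moves": [-0.015, -0.08, 0, 0, 0.08, -0.015, -0.08, 0, 0, 0.08, -0.015, -0.08, 0, 0, 0.08, -0.015, -0.08, 0, 0, 0.08, -0.015, -0.08, 0, 0, 0.08]}}

```text
clock: 23.38
tcp_pos: [0.471, -0.2898, 0.2395]
orientation: [-0.001, 0.995, 0.098, -0.001]
wrist_force: [-0.7, 0.1, -0.4]
finger_gap: 0.08
grip_force: 0.0
```

Run:
```python
from h import *
import pickle
A=pickle.load(open('w8.pkl','rb'));B=cam('wrist');pickle.dump(B,open('w9.pkl','wb'))
C=np.array([.5637,-.2158]);a=np.radians(11.2);u=np.array([[np.cos(a),np.sin(a)],[-np.sin(a),np.cos(a)]])
def hole(c,P):
    g=cv2.cvtColor(c[0],cv2.COLOR_RGB2GRAY); p=proj([P],c)[0];x0,y0=np.maximum(0,(p-32).astype(int))
    e=cv2.HoughCircles(cv2.GaussianBlur(g[y0:y0+64,x0:x0+64],(3,3),0),cv2.HOUGH_GRADIENT,1.5,60,param1=80,param2=12,minRadius=7,maxRadius=22)
    return None if e is None else e[0,0,:2]+[x0,y0]
M=lambda c:c[1]@np.c_[c[2],c[3]]
for n,x,y in (('t1',42,-39),('t2',2,-39),('t3',-41,-38),('s+',43,36.5),('s3',0,36.5),('s-',-43.5,36.5)):
    P=[*(C+np.array([x,y])/1000@u),.108]; p,q=hole(A,P),hole(B,P)
    if p is None or q is None: print(n,p,q,proj([P],B));continue
    X=cv2.triangulatePoints(M(A),M(B),p.reshape(2,1).astype(float),q.reshape(2,1).astype(float)).ravel();X=X[:3]/X[3]
    print(n,p.round(1),q.round(1),'z',X[2].round(4),'crate',(u@(X[:2]-C)*1000).round(1))
```

```text
t1 [362.8  30.8] [255.8  47.2] z 0.1335 crate [ 19.2 -37.5]
t2 [359.2  92.2] [255.2  47.8] z 0.1059 crate [  1.8 -38.8]
t3 [351.2 153.8] [253.8 111.8] z 0.1051 crate [-42.3 -36.4]
s+ [253.2  30.8] [144.2  51.8] z 0.1363 crate [17.7 30.6]
s3 [253.8  96.8] [146.2  52.2] z 0.1048 crate [-1.1 37.8]
s- [256.2 155.2] [153.2 114.2] z 0.1082 crate [-43.3  36.5]
```

All tops come out level: t2 0.106, t3 0.105, s3 0.105 and s- 0.108 m. In the second view t1 and s+ matched neighbouring holes; they were in the crate from the start. Handing in.

```bash
python3 -c "
from workcell import env
print(env.hand_in())"
```

```text
the job is handed in; nothing more can be done
None
```

I stood the fallen tall post up on the table and packed all three posts. By my last measurements all six are in their rows with tops level to within about 3 mm, and I handed the job in at about 23 s; no verdict came back.

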